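# Sort the crossover parts into their own trays

### The arm

A 6-joint arm with a two-finger parallel gripper is mounted at the origin on the work surface. World frame = base frame: x ahead of the robot, y to its left, z up, the work surface at z = 0. Lengths are in m, angles in degrees, forces in N, time in s.
With the tool pointing down it reaches from about 0.4 to 0.825 m from the base axis. Payload 7 kg.
Tool frame: the origin (TCP) lies midway between the tips of the shut fingers; the grasp point (between the pads) lies r.grip_depth behind it (r.grip_depth is the distance from the TCP to the grasp point, in m); z points along the fingers, y is the direction in which the jaws open and shut (so a half turn about z gives the same grasp; the last joint's range is limited). The gripper opens to 88 mm and grips with 3 to 60 N. Pads are 19 mm wide; open, the fingers measure 130 mm over their backs; the gripper's body (78 mm by 193 mm) begins 47 mm behind the grasp point.
Start: joints at [-52.248, 20.546, 0.682, 0, -70.136, -16.507], TCP at [0.245, -0.629, 0.227] pointing down, gripper open.
Joint ranges: [-176.03, 176.03], [-82.01, 121.73], [-58.28, 71.71], [-173.87, 95.51], [-174.79, -0.11], [-173.66, 173.66]. Speed limits (degrees/s): [136.94, 136.94, 172.46, 180, 180, 180].

### API

Orientations are given as [roll, pitch, yaw] about the fixed x, y, z axes, in that order (R = Rz(yaw) Ry(pitch) Rx(roll)).
In Python, from plant import r, imaging, close_job gives the robot as it stands.
- The arm moves only by the tool step_arm, never from a script. Its argument "commands" is a list of rows, each a list of 2 entries, a list of its own where there are three numbers: the shift along the tool's x, y, z in mm, then the turn about the tool's z in degrees. In form: [[[x, y, z], twist], ...]. A call has 1 to 20 rows; each row shifts and turns the commanded pose from where the row before left it, along the tool's axes as they then stand; what a row does not reach is not made up. A row lasts 1/8 s, in which the tool goes at most 62.5 mm and 10.7 degrees, less where a joint would pass 70% of its speed; a pose out of reach is approached as far as the arm can. A call with a gripper value outside its range is refused whole. "gripper" is the closure, from 0 (fully open) to 1 (shut), set as the call begins (left out, the last holds). The fingers move at their own pace and stop on an object; "grip_force" is the grip in N (left out, the last holds). Time passes only in rows, so rows that do not move let the fingers close. It gives the time, the measured TCP pose, the force and the opening at its end, in the units of the state.
- r.get_state(): the state, without advancing time (a new reading comes with each control period).
- imaging.capture(name): name is "side" or "top"; returns a dict with "img" (400x640x3 uint8, red, green, blue), "z_map" (400x640 float32, m along the optical axis (not along the pixel's ray), 0 where there is no reading), "vfov" (degrees; the focal length in pixels is half the picture's height over the tangent of half this angle, whatever the lens; pixels are square), "cx", "cy" (the principal point, pixels), "extrinsics" (4x4, takes a point from camera to world coordinates). Camera axes: x right, y down, z forward; pixel columns grow to the right and rows downward; lengths in m; the calibration is good to about 2 mm. A picture is of the moment at which its call begins.
- close_job(): hands the job in, once; it reports no verdict.
The state is a dict: "time_s": time; "joints": joint angles; "qd": joint speeds; "joint_torque": joint torques, N m; "tcp_pos": TCP position; "eef_rot": TCP orientation; "contact_force": force on the tool from outside, world axes, zero at the start; "moment": the same for the moment, N m; "gripper_width": finger opening in m.
Only numpy, scipy, OpenCV 4.12 (cv2) and the standard library are available. Lean on these libraries where they do the work, as an engineer would, in place of code of your own. Each camera call takes 0.05 s, during which the arm holds its last target.

### The job

The three crossover parts on the speaker bench each stand in the wrong tray. Rearrange them so that the copper coil stands in the middle of the large round tray, the capacitor in the middle of the small round tray and the block-shaped choke in the middle of the square tray, all upright and let go; the empty cork pad is free for a part to wait on. Leave the white jar and the solder reel where they stand.

Things in the scene. Friction and masses are not known exactly. Their poses are not given: they have to be found in the camera images.
- coil: Air-core coil: copper winding between two black flanges, an upright round drum, 54 mm diameter over the flanges (winding 51 mm), 44 mm high. About 0.2 kg. Origin: centre of its underside, z up. At the start it stands upright in the small round tray.
- capacitor: Capacitor: black upright can with an aluminium top disc, 36 mm diameter, 60 mm high, with two brass screw terminals 5 mm high standing on its top. 0.1 kg. Origin: centre of its underside, z up. At the start it stands upright in the square tray.
- choke: Choke: grey steel block 52 mm (its x) by 40 mm (its y) by 46 mm high, striped with dark laminations along its x, with a copper patch 3 mm high on top. About 0.4 kg. Origin: centre of its underside, z up; yaw is arbitrary. At the start it stands upright in the large round tray.
- tray_large: Large round white tray, fixed: 124 mm outer diameter, floor 4 mm thick, upright lip 3 mm thick that rises to 14 mm above the table. Origin: centre of its underside, on the table. Home of the coil.
- tray_small: Small round white tray, fixed: 86 mm outer diameter (80 mm inside), floor 4 mm thick, lip 3 mm thick up to 14 mm above the table. Origin: centre of its underside. Home of the capacitor.
- tray_square: Square white tray, fixed: 104 mm by 104 mm outside (98 mm inside), floor 4 mm thick, lip 3 mm thick up to 14 mm above the table. Origin: centre of its underside, x and y along its sides. Home of the choke.
- pad: Square cork pad, fixed, 100 mm by 100 mm by 4 mm thick, empty: free for a part to wait on. Origin: centre of its underside, on the table.
- jar: White jar, a bystander: 54 mm diameter, 100 mm high, loose. Origin: centre of its underside. It is the tallest thing among the trays.
- solder_reel: Metal solder reel, a bystander: flanged reel on end, 56 mm diameter, 40 mm high, loose. Origin: centre of its underside.
Things that resemble listed ones, but are neither listed nor needed, are in the scene too. Leave any green or turquoise look-alike of the tray_small alone.

How it is judged (in metres and radians):
At the end, for the whole second after the job is handed in: Coil in the large round tray, capacitor in the small round tray, choke in the square tray: each upright (within 0.12 rad), standing on the tray's floor, its centre within 15 mm of the tray's centre, and at rest (horizontal distance between coil and tray_large below 0.015 m and angle between each of coil, capacitor, choke's own z axis and vertical below 0.12 rad and z of coil in the frame of tray_large between 0 and 0.009 m and linear speed of each of coil, capacitor, choke below 0.02 m/s and angular speed of each of coil, capacitor, choke below 0.2 rad/s and horizontal distance between capacitor and tray_small below 0.015 m and z of capacitor in the frame of tray_small between 0 and 0.009 m and horizontal distance between choke and tray_square below 0.015 m and z of choke in the frame of tray_square between 0 and 0.009 m); the robot touches nothing.
It fails at once if the white jar shifted by more than 25 mm (distance of jar from where it was at the start of the episode above 0.025 m).
It fails at once if the solder reel shifted by more than 25 mm (distance of solder_reel from where it was at the start of the episode above 0.025 m).
It also fails if it takes over 104 s, if anything falls off the work surface, if the arm or the gripper's body presses on something with over 40 N, if the wrist force passes 120 N, or if a joint passes its speed limit or range.

## Working session

There is one attempt and no reset: what is moved stays moved. The work goes in short steps, Python scripts to look and compute and a tool call to move; the robot and the scene stay as the last step left them, time stands still between calls to the robot, and variables do not carry over. Pictures are saved under pics/ and viewed, and the job is handed in when it is done.

Besides the shell and the picture viewer there is one more tool, called after "Call:" as a command line: name --argument value ..., lists and objects as JSON in quotes. step_arm: Moves the arm, as the interface text tells. Its arguments: {"type":"object","properties":{"commands":{"type":"array","items":{"type":"array"}},"gripper":{"type":"number"},"grip_force":{"type":"number"}},"required":["commands"]}

```bash
ls; mkdir -p pics
cat > h.py <<'E'
import numpy as np, cv2
from plant import r, imaging, close_job
def cap(n,f=None):
    c=imaging.capture(n)
    if f: cv2.imwrite('pics/'+f,c['img'][:,:,::-1])
    return c
def rays(c,uv):
    uv=np.atleast_2d(uv).astype(float); f=200/np.tan(np.radians(c['vfov']/2))
    d=np.c_[(uv[:,0]-c['cx'])/f,(uv[:,1]-c['cy'])/f,np.ones(len(uv))]
    T=np.array(c['extrinsics']); return T[:3,3],d@T[:3,:3].T
def onplane(c,uv,z):
    o,d=rays(c,uv); return o+d*((z-o[2])/d[:,2])[:,None]
def cloud(c):
    v,u=np.mgrid[0:400,0:640]; o,d=rays(c,np.c_[u.ravel(),v.ravel()])
    return (o+d*c['z_map'].reshape(-1,1)).reshape(400,640,3)
E
python3 - <<'E'
from h import *
for n in ('top','side'):
    c=cap(n,n+'0.png'); print(n,c['vfov'],c['cx'],c['cy'],np.round(c['extrinsics'],3).tolist(),(c['z_map']>0).mean())
print(r.get_state(), r.grip_depth)
E
```

```text
pics
top 48.70127382431818 318.63185363229115 187.64791316490326 [[-0.003, -0.993, 0.116, 0.366], [-0.999, 0.007, 0.036, -0.009], [-0.036, -0.116, -0.993, 1.007], [0.0, 0.0, 0.0, 1.0]] 0.99598046875
side 46.18354953123759 327.021537779567 194.5990759865076 [[-0.854, -0.369, 0.367, 0.066], [-0.52, 0.597, -0.611, 0.76], [0.006, -0.712, -0.702, 0.875], [0.0, 0.0, 0.0, 1.0]] 0.9960625
{'time_s': 0.1, 'joints': array([-5.22481608e+01,  2.05866985e+01,  6.38951453e-01, -1.92200498e-02,
       -7.01356874e+01, -1.65061734e+01]), 'qd': array([ 0.03053895, -0.03364838,  0.1116205 ,  0.0237561 ,  0.01454012,
       -0.05091353]), 'joint_torque': array([-8.31576199e-04, -5.84162486e+01,  2.93752795e+01,  7.01555282e+00,
        1.01369881e-02, -4.82699227e-05]), 'tcp_pos': array([ 0.24441217, -0.62872141,  0.22571831]), 'eef_rot': array([ 1.79914870e+02, -6.38321528e-03, -1.58760873e+02]), 'contact_force': array([ 0.42296465, -0.02712867,  0.2522565 ]), 'moment': array([0.02066924, 0.05630223, 0.04863404]), 'gripper_width': 0.0878248351428508} 0.0188
```

View pics/top0.png

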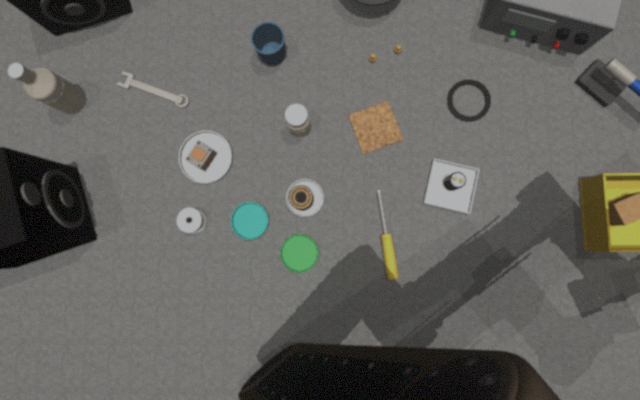

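View pics/side0.png

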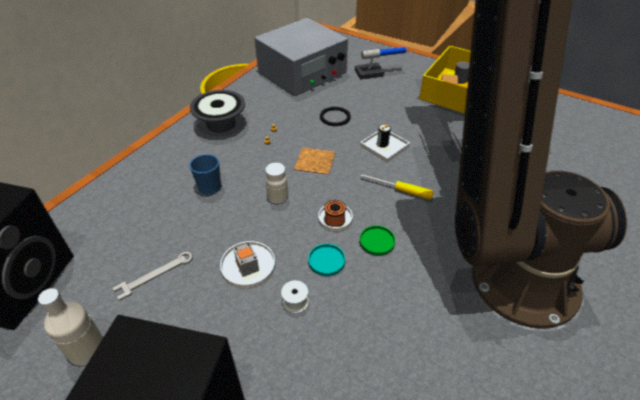

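The top view shows the large tray at (205,157) holding the choke, the small tray at (304,198) holding the coil and the square tray at (452,186) holding the capacitor. The pad is at (376,127), the jar at (297,118) and the reel at (190,220). Next I measure their positions.

```bash
cat > meas.py <<'E'
from h import *
def at(P,m): 
    q=P[m]; return q
def run(c,verbose=True):
    P=cloud(c); img=c['img'].astype(int); hsv=cv2.cvtColor(c['img'],cv2.COLOR_RGB2HSV)
    return P,hsv
if __name__=='__main__':
    c=cap('top'); P,hsv=run(c)
    white=((hsv[...,1]<40)&(hsv[...,2]>140)).astype(np.uint8)
    cork=((hsv[...,0]>8)&(hsv[...,0]<22)&(hsv[...,1]>90)&(hsv[...,2]>90)).astype(np.uint8)
    for nm,m in (('white',white),('cork',cork)):
        cs,_=cv2.findContours(m,cv2.RETR_EXTERNAL,cv2.CHAIN_APPROX_NONE)
        for k in cs:
            if cv2.contourArea(k)<150: continue
            x,y,w,h=cv2.boundingRect(k)
            z=np.median(P[...,2][y:y+h,x:x+w][m[y:y+h,x:x+w]>0])
            hh=0.004 if nm=='cork' else 0.014
            X=onplane(c,cv2.convexHull(k)[:,0],hh)[:,:2].astype(np.float32)
            (cc,rad)=cv2.minEnclosingCircle(X); rect=cv2.minAreaRect(X)
            print(nm,(x,y,w,h),'z %.3f'%z,'circ',np.round(cc,4),round(2*rad,4),'rect',np.round(rect[0],4),np.round(rect[1],4),round(rect[2],1))
    for n,(u,v) in dict(choke=(201,155),coil=(301,197),cap=(456,181),jar=(297,118),reel=(190,220)).items():
        w=P[v-35:v+35,u-35:u+35].reshape(-1,3); 
        zt=np.percentile(w[:,2],99.8); t=w[(w[:,2]>zt-.008)]
        print(n,'ztop %.3f'%zt,len(t),np.round((t[:,:2].min(0)+t[:,:2].max(0))/2,4),np.round(np.ptp(t[:,:2],axis=0),4),'minrect',cv2.minAreaRect(t[:,:2].astype(np.float32)))
    cv2.imwrite('pics/crop_a.png',cv2.resize(c['img'][90:250,150:350,::-1],None,fx=4,fy=3.75*4/3.75*0.9,interpolation=cv2.INTER_CUBIC)[:600])
E
python3 meas.py
```

```text
white (176, 207, 25, 26) z 0.039 circ [0.4112 0.3219] 0.0597 rect [0.4119 0.3234] [0.0556 0.0567] 89.8
white (286, 179, 38, 37) z 0.004 circ [0.4609 0.0585] 0.0867 rect [0.4615 0.0586] [0.0839 0.0818] 89.7
white (424, 158, 56, 56) z 0.004 circ [ 0.4854 -0.2714] 0.1451 rect [ 0.4851 -0.272 ] [0.1053 0.1055] 75.9
white (178, 130, 54, 53) z 0.004 circ [0.5577 0.2897] 0.1247 rect [0.5582 0.2897] [0.1235 0.1218] 89.5
white (285, 103, 23, 22) z 0.099 circ [0.6547 0.0789] 0.0538 rect [0.6556 0.0784] [0.0513 0.0499] 89.3
white (117, 71, 71, 36) z 0.007 circ [0.7168 0.4175] 0.1768 rect [0.7173 0.4167] [0.1754 0.0365] 68.3
white (24, 69, 30, 29) z 0.131 circ [0.7393 0.6939] 0.0728 rect [0.7376 0.6905] [0.0634 0.0716] 58.6
white (8, 63, 15, 15) z 0.190 circ [0.7723 0.7555] 0.0391 rect [0.772  0.7546] [0.0355 0.0349] 89.0
white (610, 60, 26, 22) z 0.087 circ [ 0.7459 -0.6669] 0.0642 rect [ 0.746 -0.667] [0.0631 0.0195] 45.7
cork (614, 193, 26, 32) z 0.054 circ [ 0.4319 -0.6673] 0.0787 rect [ 0.4325 -0.6662] [0.0524 0.064 ] 23.4
cork (290, 187, 22, 22) z 0.048 circ [0.461  0.0681] 0.0517 rect [0.4612 0.0684] [0.0481 0.0483] 89.9
cork (349, 102, 53, 52) z 0.003 circ [ 0.6238 -0.1037] 0.1325 rect [ 0.6239 -0.1048] [0.0974 0.0974] 19.7
choke ztop 1.007 18 [ 0.3659 -0.0092] [0. 0.] minrect ((0.36587125062942505, -0.009166192263364792), (0.0, 0.0), 0.0)
coil ztop 1.007 28 [ 0.3659 -0.0092] [0. 0.] minrect ((0.36587125062942505, -0.009166192263364792), (0.0, 0.0), 0.0)
cap ztop 1.007 24 [ 0.3659 -0.0092] [0. 0.] minrect ((0.36587125062942505, -0.009166192263364792), (0.0, 0.0), 0.0)
jar ztop 1.007 17 [ 0.3659 -0.0092] [0. 0.] minrect ((0.36587125062942505, -0.009166192263364792), (0.0, 0.0), 0.0)
reel ztop 1.007 20 [ 0.3659 -0.0092] [0. 0.] minrect ((0.36587125062942505, -0.009166192263364792), (0.0, 0.0), 0.0)
```

```bash
cat > parts.py <<'E'
from h import *
def parts(c,where,rad=30):
    P=cloud(c); ok=c['z_map']>0
    for n,(u,v) in where.items():
        b=np.zeros((400,640),bool); b[v-rad:v+rad,u-rad:u+rad]=1
        hi={'choke':.050,'coil':.048,'cap':.064,'jar':.1,'reel':.040}[n]
        m=b&ok&(abs(P[...,2]-hi)<.007)
        nc,lab,st,_=cv2.connectedComponentsWithStats(m.astype(np.uint8))
        k=1+np.argmax(st[1:,4]); m=lab==k
        cs,_=cv2.findContours(m.astype(np.uint8),cv2.RETR_EXTERNAL,cv2.CHAIN_APPROX_NONE)
        X=onplane(c,cs[0][:,0],hi)[:,:2].astype(np.float32)
        mr=cv2.minAreaRect(X); mc=cv2.minEnclosingCircle(X)
        print(n,'zmed %.3f'%np.median(P[m][:,2]),m.sum(),'rect',np.round(mr[0],4),np.round(mr[1],4),round(mr[2],1),'circ',np.round(mc[0],4),round(2*mc[1],4))
E
python3 - <<'E'
from parts import *
c=cap('top')
parts(c,dict(choke=(201,155),coil=(301,197),cap=(456,181),jar=(297,118),reel=(190,220)))
for i,(u,v) in enumerate(((205,157),(302,198),(452,186))):
    cv2.imwrite('pics/c%d.png'%i,0)if 0 else None
t=np.hstack([cv2.resize(c['img'][v-32:v+32,u-32:u+32,::-1],(260,260),interpolation=cv2.INTER_CUBIC) for u,v in ((205,157),(302,198),(452,186))])
cv2.imwrite('pics/crops.png',t)
E
```

```text
choke zmed 0.051 427 rect [0.5555 0.2918] [0.0417 0.0522] 56.7 circ [0.5555 0.2923] 0.0641
coil zmed 0.048 473 rect [0.4582 0.0661] [0.0526 0.0527] 89.6 circ [0.4588 0.0654] 0.054
cap zmed 0.064 224 rect [ 0.4918 -0.2704] [0.0341 0.0323] 89.5 circ [ 0.4916 -0.2701] 0.0365
jar zmed 0.099 401 rect [0.6284 0.0708] [0.0476 0.0466] 44.2 circ [0.628  0.0713] 0.0494
reel zmed 0.040 491 rect [0.4104 0.3132] [0.0546 0.0537] 64.4 circ [0.4107 0.3129] 0.0561
```

View pics/crops.png

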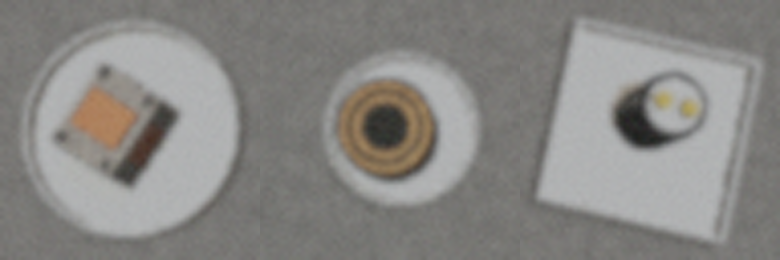

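```bash
cat > go.py <<'E'
import sys; from h import *
from scipy.spatial.transform import Rotation as R
x,y,z=map(float,sys.argv[1:4]); s=r.get_state()
M=R.from_euler('xyz',s['eef_rot'],degrees=True).as_matrix()
d=np.array([x,y,z])-s['tcp_pos']
print('tool mm',np.round(M.T@d*1000,1),'pos',np.round(s['tcp_pos'],4),'rot',np.round(s['eef_rot'],2),'j',np.round(s['joints'],0),'F',np.round(s['contact_force'],1),'w',round(s['gripper_width'],4),'t',s['time_s'])
E
python3 go.py 0.4916 -0.270 0.14
```

```text
tool mm [-360.4  244.9   86.2] pos [ 0.2444 -0.6289  0.226 ] rot [ 1.7994e+02 -1.0000e-02 -1.5876e+02] j [-52.  21.   1.  -0. -70. -17.] F [0.4 0.1 0.1] w 0.0877 t 0.2
```

Call:
step_arm --commands '[[[-15,10,0],0],[[-30,20,0],0],[[-35,24,8],0],[[-35,24,10],0],[[-35,24,10],0],[[-35,24,10],0],[[-35,24,10],0],[[-35,24,10],0],[[-35,24,10],0],[[-30,20,10],0],[[-25,16,8],0],[[-15,11,0],0],[[0,0,0],0],[[0,0,0],0]]' --gripper 0

```text
time_s: 1.95
tcp_pos: [0.4911, -0.2705, 0.1409]
eef_rot: [-180.0, 0.0, -158.8]
contact_force: [-0.9, -0.3, -0.6]
gripper_width: 0.0876
```

```bash
python3 go.py 0.4916 -0.270 0.022
```

```text
tool mm [ -0.6   0.3 118.9] pos [ 0.4911 -0.2705  0.1409] rot [-1.7999e+02  2.0000e-02 -1.5876e+02] j [ -9.  14. -21.   0. -55. -60.] F [-0.9 -0.3 -0.6] w 0.0876 t 1.95
```

Call:
step_arm --commands '[[[0,0,15],0],[[0,0,25],0],[[0,0,25],0],[[0,0,25],0],[[0,0,15],0],[[0,0,9],0],[[0,0,5],0],[[0,0,0],0],[[0,0,0],0]]'

```text
time_s: 3.08
tcp_pos: [0.4918, -0.2704, 0.0222]
eef_rot: [-180.0, 0.1, -158.7]
contact_force: [-0.1, 0.4, -0.2]
gripper_width: 0.0876
```

Call:
step_arm --commands '[[[0,0,0],0],[[0,0,0],0],[[0,0,0],0],[[0,0,0],0],[[0,0,0],0],[[0,0,0],0],[[0,0,0],0],[[0,0,0],0]]' --gripper 1 --grip_force 20

```text
time_s: 4.08
tcp_pos: [0.4914, -0.2704, 0.0215]
eef_rot: [-180.0, 0.0, -158.8]
contact_force: [0.5, -0.6, -0.3]
gripper_width: 0.0355
```

```bash
python3 - <<'E'
from h import *
cap('side','s1.png')
E
python3 go.py 0.6239 -0.1045 0.13
```

```text
tool mm [-183.6  106.5 -108.4] pos [ 0.4914 -0.2703  0.0216] rot [-180.      0.   -158.75] j [ -9.  22. -28.   0. -40. -60.] F [-0.3 -0.5 -0. ] w 0.0357 t 4.125
```

View pics/s1.png

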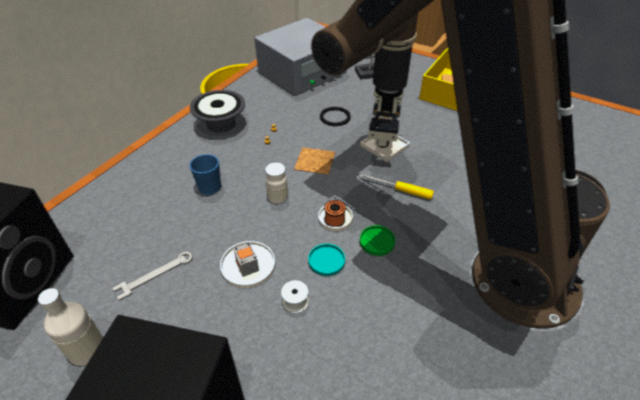

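The side view shows the gripper holding the can in the square tray at (385,140), and the 36 mm opening confirms the grip. Next I lift it and carry it to the pad.

Call:
step_arm --commands '[[[0,0,-8],0],[[0,0,-20],0],[[0,0,-25],0],[[-10,6,-20],0],[[-25,14,-7],0],[[-30,18,0],0],[[-34,20,0],0],[[-34,20,0],0],[[-25,14,0],0],[[-16,9,0],0],[[-8,4,0],0],[[-2,1,0],0],[[0,0,0],0],[[0,0,0],0]]'

```text
time_s: 5.88
tcp_pos: [0.624, -0.1055, 0.1016]
eef_rot: [180.0, -0.0, -158.8]
contact_force: [-0.2, -0.1, -1.1]
gripper_width: 0.0354
```

```bash
python3 go.py 0.6239 -0.1045 0.0222
```

```text
tool mm [-0.3  0.9 79.4] pos [ 0.624  -0.1055  0.1016] rot [ 1.800e+02 -1.000e-02 -1.588e+02] j [  8.  22. -14.  -0. -54. -77.] F [-0.2 -0.1 -1.1] w 0.0354 t 5.875
```

Call:
step_arm --commands '[[[0,0,15],0],[[0,0,22],0],[[0,0,20],0],[[0,0,12],0],[[0,0,6],0],[[0,0,3],0],[[0,0,1],0],[[0,0,0],0],[[0,0,0],0]]'

```text
time_s: 7.0
tcp_pos: [0.6246, -0.1048, 0.023]
eef_rot: [-180.0, 0.0, -158.8]
contact_force: [-0.1, 0.9, 0.0]
gripper_width: 0.0358
```

Call:
step_arm --commands '[[[0,0,0],0],[[0,0,0],0],[[0,0,0],0],[[0,0,0],0],[[0,0,0],0],[[0,0,0],0]]' --gripper 0

```text
time_s: 7.75
tcp_pos: [0.6244, -0.1048, 0.0225]
eef_rot: [180.0, -0.0, -158.8]
contact_force: [0.2, 0.1, -0.1]
gripper_width: 0.0867
```

Call:
step_arm --commands '[[[0,0,-10],0],[[0,0,-25],0],[[0,0,-30],0],[[0,0,-30],0],[[0,0,-25],0],[[0,0,-10],0],[[0,0,0],0],[[0,0,0],0]]'

```text
time_s: 8.75
tcp_pos: [0.6237, -0.1048, 0.1514]
eef_rot: [180.0, -0.1, -158.8]
contact_force: [-0.5, -0.5, -0.4]
gripper_width: 0.0877
```

```bash
python3 go.py 0.5555 0.2921 0.15
```

```text
tool mm [-80.2 394.7   1.6] pos [ 0.6237 -0.1048  0.1514] rot [ 1.7996e+02 -9.0000e-02 -1.5876e+02] j [  8.  20. -11.  -0. -60. -77.] F [-0.5 -0.5 -0.4] w 0.0877 t 8.75
```

Call:
step_arm --commands '[[[-3,14,0],0],[[-6,30,0],0],[[-8,40,0],0],[[-8,40,0],0],[[-8,40,0],0],[[-8,40,0],0],[[-8,40,0],0],[[-8,40,0],0],[[-8,40,0],0],[[-7,33,0],0],[[-5,22,0],0],[[-3,12,0],0],[[0,4,0],0],[[0,0,0],4.5],[[0,0,0],10],[[0,0,0],10],[[0,0,0],10],[[0,0,0],10],[[0,0,0],10],[[0,0,0],0]]'

```text
time_s: 11.25
tcp_pos: [0.556, 0.2913, 0.1526]
eef_rot: [-180.0, -0.0, 146.7]
contact_force: [0.4, 0.3, -0.3]
gripper_width: 0.0874
```

```bash
python3 - <<'E'
from parts import *
c=cap('top','t2.png')
parts(c,dict(coil=(301,197),cap=(378,120)))
E
python3 go.py 0.5555 0.2921 0.018
```

```text
coil zmed 0.048 473 rect [0.4582 0.0661] [0.0526 0.0527] 89.6 circ [0.4588 0.0654] 0.054
cap zmed 0.064 212 rect [ 0.624  -0.1041] [0.0326 0.0358] 89.0 circ [ 0.6237 -0.104 ] 0.037
tool mm [  0.7   0.3 134.6] pos [0.556  0.2915 0.1526] rot [-179.99   -0.    146.91] j [  45.   19.  -11.   -0.  -59. -169.] F [-0.2  0.3  0.4] w 0.0876 t 11.3
```

View pics/t2.png

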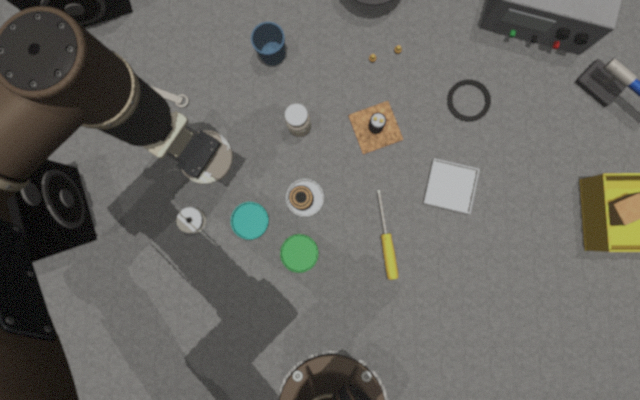

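The capacitor is standing on the pad at (377,121), the square tray is empty and the gripper is above the choke. Next I descend.

Call:
step_arm --commands '[[[0,0,15],0],[[0,0,28],0],[[0,0,30],0],[[0,0,28],0],[[0,0,18],0],[[0,0,10],0],[[0,0,5],0],[[0,0,0],0],[[0,0,0],0]]'

```text
time_s: 12.42
tcp_pos: [0.5563, 0.2927, 0.0194]
eef_rot: [179.9, 0.0, 146.8]
contact_force: [-0.9, 0.6, 0.6]
gripper_width: 0.0876
```

Call:
step_arm --commands '[[[0,0,0],0],[[0,0,0],0],[[0,0,0],0],[[0,0,0],0],[[0,0,0],0],[[0,0,0],0],[[0,0,0],0],[[0,0,0],0]]' --gripper 1 --grip_force 35

```text
time_s: 13.42
tcp_pos: [0.556, 0.2925, 0.0186]
eef_rot: [180.0, 0.0, 146.8]
contact_force: [1.1, 1.0, -0.4]
gripper_width: 0.0397
```

Call:
step_arm --commands '[[[0,0,-8],0],[[0,0,-20],0],[[0,0,-28],0],[[0,0,-30],0],[[0,0,-30],0],[[0,0,-18],0],[[0,0,-6],0],[[0,0,0],0],[[0,0,0],0]]'

```text
time_s: 14.55
tcp_pos: [0.5552, 0.2918, 0.1571]
eef_rot: [-179.9, -0.0, 146.7]
contact_force: [0.3, -0.3, -4.6]
gripper_width: 0.0396
```

```bash
python3 - <<'E'
from h import *
cap('side','s3.png')
E
python3 go.py 0.485 -0.272 0.158
```

```text
tool mm [-2.505e+02 -5.101e+02  1.000e-01] pos [0.5553 0.2919 0.1572] rot [-1.7988e+02 -4.0000e-02  1.4674e+02] j [  46.   19.  -11.   -0.  -60. -169.] F [-0.6  0.1 -5.4] w 0.0399 t 14.6
```

View pics/s3.png

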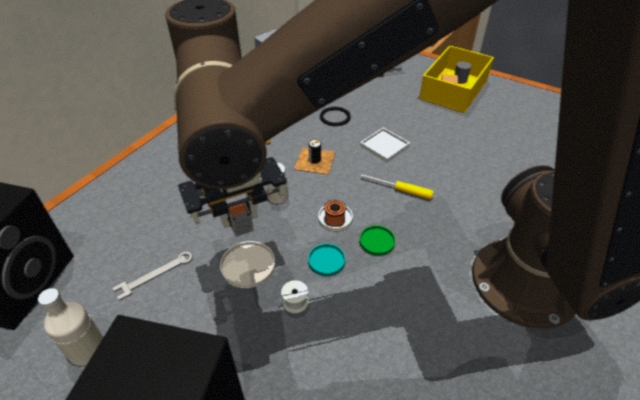

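The choke is off the tray and held straight at (238,215), and the large tray at (248,263) is empty.

Call:
step_arm --commands '[[[-7,-14,0],0],[[-14,-28,0],0],[[-19,-38,0],0],[[-19.5,-40,0],0],[[-19.5,-40,0],0],[[-19.5,-40,0],0],[[-19.5,-40,0],0],[[-19.5,-40,0],0],[[-19.5,-40,0],0],[[-19.5,-40,0],0],[[-19.5,-40,0],0],[[-19.5,-40,0],0],[[-16,-32,0],0],[[-11,-22,0],0],[[-5.5,-11,0],0],[[-2.5,-5,0],0],[[0,0,0],0],[[0,0,0],0]]'

```text
time_s: 16.85
tcp_pos: [0.4857, -0.2709, 0.1586]
eef_rot: [180.0, 0.0, 146.8]
contact_force: [-0.6, -0.4, -4.6]
gripper_width: 0.0395
```

```bash
python3 go.py 0.485 -0.272 0.0195
```

```text
tool mm [  0.   -1.3 139.1] pos [ 0.4857 -0.2709  0.1586] rot [179.99   0.   146.79] j [  -9.   13.  -20.   -0.  -57. -114.] F [-0.6 -0.4 -4.6] w 0.0395 t 16.85
```

Call:
step_arm --commands '[[[0,-1,15],0],[[0,0,28],0],[[0,0,30],0],[[0,0,28],0],[[0,0,18],0],[[0,0,10],0],[[0,0,6],0],[[0,0,3],0],[[0,0,1.5],0],[[0,0,0],0],[[0,0,0],0]]'

```text
time_s: 18.23
tcp_pos: [0.4853, -0.2725, 0.0194]
eef_rot: [180.0, 0.0, 146.7]
contact_force: [0.1, 0.3, -4.4]
gripper_width: 0.04
```

Call:
step_arm --commands '[[[0,0,0],0],[[0,0,0],0],[[0,0,0],0],[[0,0,0],0],[[0,0,0],0],[[0,0,0],0]]' --gripper 0

```text
time_s: 18.98
tcp_pos: [0.4851, -0.2724, 0.019]
eef_rot: [-180.0, -0.0, 146.7]
contact_force: [0.3, -0.6, -0.6]
gripper_width: 0.087
```

Call:
step_arm --commands '[[[0,0,-10],0],[[0,0,-25],0],[[0,0,-30],-4.5],[[0,0,-30],-10],[[0,0,-25],-10],[[0,0,-10],-10],[[0,0,0],-10],[[0,0,0],-10],[[0,0,0],0],[[0,0,0],0]]'

```text
time_s: 20.23
tcp_pos: [0.4851, -0.2724, 0.1494]
eef_rot: [-180.0, 0.0, -159.0]
contact_force: [1.0, 0.3, 0.4]
gripper_width: 0.0875
```

```bash
python3 go.py 0.4588 0.0655 0.15
```

```text
tool mm [-96.7 324.8  -0.6] pos [ 0.4851 -0.2724  0.1494] rot [-1.7999e+02  2.0000e-02 -1.5898e+02] j [ -9.  13. -21.  -0. -56. -60.] F [1.  0.3 0.4] w 0.0875 t 20.225
```

Call:
step_arm --commands '[[[-4,14,0],0],[[-8,28,0],0],[[-11,38,0],0],[[-12,40,0],0],[[-12,40,0],0],[[-12,40,0],0],[[-12,40,0],0],[[-12,40,0],0],[[-7,24,0],0],[[-4,13,0],0],[[-2,6,0],0],[[-1,2,0],0],[[0,0,0],0],[[0,0,0],0]]'

```text
time_s: 21.98
tcp_pos: [0.4577, 0.0651, 0.149]
eef_rot: [-180.0, -0.0, -158.8]
contact_force: [-0.0, -0.4, -0.1]
gripper_width: 0.0875
```

```bash
python3 - <<'E'
from parts import *
c=cap('top','t4.png')
P=cloud(c)
parts(c,dict(choke=(454,181)))
E
python3 go.py 0.4588 0.0655 0.019
```

```text
choke zmed 0.050 459 rect [ 0.4846 -0.2706] [0.0409 0.053 ] 56.7 circ [ 0.4851 -0.2707] 0.0635
tool mm [ -1.2  -0.  130. ] pos [0.4577 0.0651 0.149 ] rot [-1.8000e+02 -1.0000e-02 -1.5881e+02] j [  33.    4.  -32.    0.  -54. -101.] F [0.2 0.1 0.7] w 0.0876 t 22.025
```

View pics/t4.png

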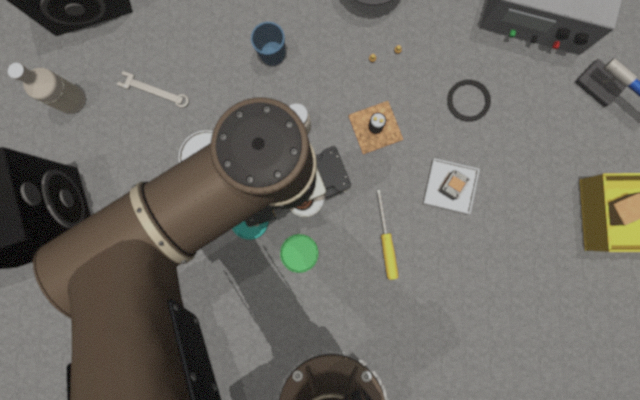

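The choke is upright in the square tray at (453,185), within 2 mm of its centre. I take a side look for jar clearance before descending on the coil.

Run:
```python
from h import *
cap('side','s5.png')
```

```text
(no output)
```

View pics/s5.png

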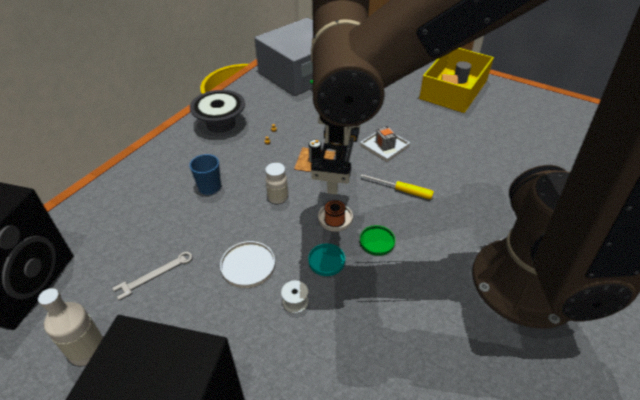

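The gripper hangs straight above the coil at (335,213). The jar at (277,183) is well clear.

Call:
step_arm --commands '[[[-1,0,15],0],[[0,0,28],0],[[0,0,30],0],[[0,0,25],0],[[0,0,16],0],[[0,0,10],0],[[0,0,6],0],[[0,0,0],0],[[0,0,0],0]]'

```text
time_s: 23.2
tcp_pos: [0.4591, 0.0662, 0.0196]
eef_rot: [180.0, 0.1, -158.8]
contact_force: [0.7, -1.1, 0.2]
gripper_width: 0.0875
```

Call:
step_arm --commands '[[[0,0,0],0],[[0,0,0],0],[[0,0,0],0],[[0,0,0],0],[[0,0,0],0],[[0,0,0],0],[[0,0,0],0]]' --gripper 1 --grip_force 25

```text
time_s: 24.08
tcp_pos: [0.4587, 0.0661, 0.0191]
eef_rot: [180.0, 0.0, -158.8]
contact_force: [0.3, -0.1, 2.1]
gripper_width: 0.0525
```

Call:
step_arm --commands '[[[0,0,-8],0],[[0,0,-20],0],[[0,0,-28],0],[[0,0,-25],0],[[0,0,-15],0],[[0,0,-5],0],[[0,0,0],0],[[0,0,0],0]]'

```text
time_s: 25.08
tcp_pos: [0.4582, 0.0658, 0.1193]
eef_rot: [-180.0, -0.1, -158.8]
contact_force: [0.1, -0.8, -2.2]
gripper_width: 0.0523
```

```bash
python3 - <<'E'
from h import *
cap('side','s6.png')
E
python3 go.py 0.558 0.2897 0.12
```

```text
tool mm [-174.1  172.5   -1. ] pos [0.4582 0.0658 0.1193] rot [-1.7999e+02 -8.0000e-02 -1.5876e+02] j [  33.    6.  -34.   -0.  -50. -101.] F [ 0.2 -0.6 -2.7] w 0.0524 t 25.125
```

View pics/s6.png

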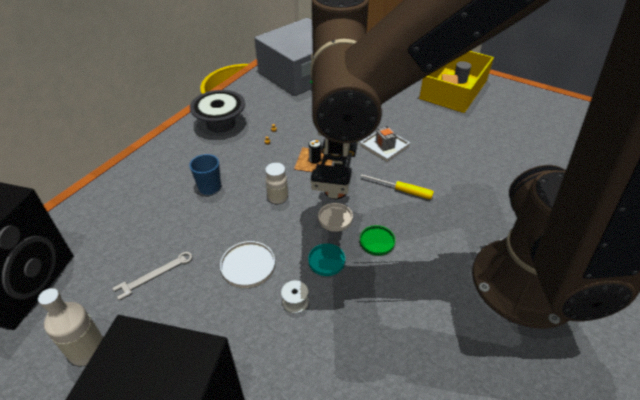

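The small tray at (335,217) is empty and the coil is lifted. The opening is 52.4 mm, between the winding and flange sizes. I will check that the coil is upright after placing it.

Call:
step_arm --commands '[[[-10,10,0],0],[[-20,20,0],0],[[-28,28,0],0],[[-28,28,0],0],[[-28,28,0],0],[[-24,23,0],0],[[-18,18,0],0],[[-11,11,0],0],[[-5,5,0],0],[[-2,1.5,0],0],[[0,0,0],0],[[0,0,0],0]]'

```text
time_s: 26.62
tcp_pos: [0.5582, 0.2893, 0.1203]
eef_rot: [180.0, 0.0, -158.8]
contact_force: [-1.0, -1.0, -1.4]
gripper_width: 0.0525
```

```bash
python3 - <<'E'
from h import *
c=cap('side'); cv2.imwrite('pics/s7.png',cv2.resize(c['img'][150:300,160:360,::-1],(800,600),interpolation=cv2.INTER_CUBIC))
E
python3 go.py 0.558 0.2897 0.0195
```

```text
tool mm [1.000e-01 4.000e-01 1.009e+02] pos [0.5583 0.2894 0.1204] rot [ 1.7999e+02  1.0000e-02 -1.5879e+02] j [  45.   21.  -13.   -0.  -56. -114.] F [-0.2  0.4 -3.2] w 0.0526 t 26.675
```

View pics/s7.png

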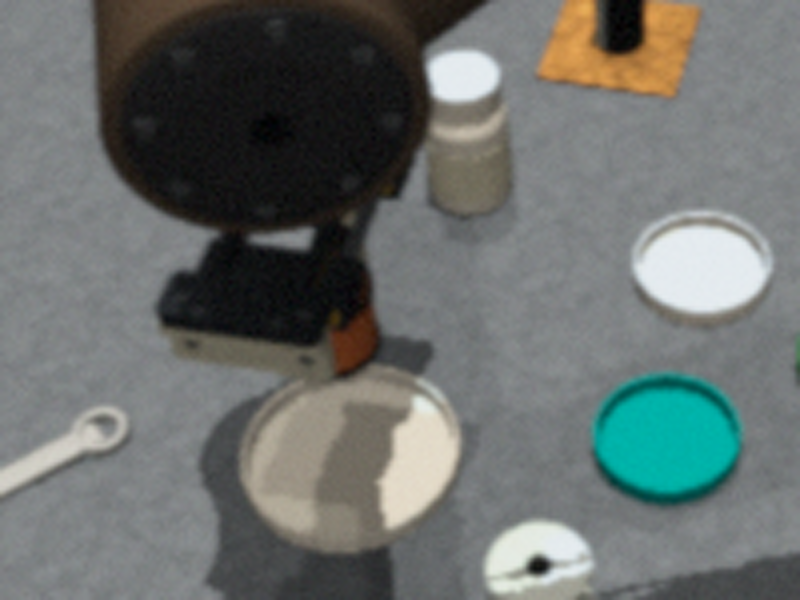

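Call:
step_arm --commands '[[[0,0,12],0],[[0,0,24],0],[[0,0,25],0],[[0,0,18],0],[[0,0,10],0],[[0,0,5],0],[[0,0,3],0],[[0,0,0],0],[[0,0,0],0]]'

```text
time_s: 27.8
tcp_pos: [0.5586, 0.2902, 0.0237]
eef_rot: [180.0, 0.1, -158.7]
contact_force: [-0.7, -0.0, -2.5]
gripper_width: 0.0527
```

Call:
step_arm --commands '[[[0,0,1],0],[[0,0,1],0],[[0,0,1],0],[[0,0,0],0],[[0,0,0],0]]'

```text
time_s: 28.42
tcp_pos: [0.5584, 0.2898, 0.02]
eef_rot: [-180.0, -0.0, -158.8]
contact_force: [0.4, -0.2, -2.5]
gripper_width: 0.0522
```

Call:
step_arm --commands '[[[0,0,0.5],0],[[0,0,0.5],0],[[0,0,0],0],[[0,0,0],0]]'

```text
time_s: 28.92
tcp_pos: [0.5584, 0.2899, 0.0192]
eef_rot: [180.0, 0.0, -158.8]
contact_force: [-0.7, -1.4, 0.3]
gripper_width: 0.0524
```

Call:
step_arm --commands '[[[0,0,0],0],[[0,0,0],0],[[0,0,0],0],[[0,0,0],0],[[0,0,0],0],[[0,0,0],0]]' --gripper 0

```text
time_s: 29.68
tcp_pos: [0.5583, 0.2899, 0.0191]
eef_rot: [180.0, 0.0, -158.8]
contact_force: [0.0, 0.5, 0.4]
gripper_width: 0.0877
```

Call:
step_arm --commands '[[[0,0,-10],0],[[0,0,-25],0],[[0,0,-30],0],[[0,0,-30],0],[[0,0,-25],0],[[0,0,-12],0],[[0,0,0],0],[[0,0,0],0]]'

```text
time_s: 30.68
tcp_pos: [0.5578, 0.2895, 0.15]
eef_rot: [-180.0, -0.1, -158.8]
contact_force: [0.4, -0.2, 0.6]
gripper_width: 0.0878
```

```bash
python3 go.py 0.6239 -0.1042 0.15
```

```text
tool mm [ 8.090e+01 -3.909e+02  2.000e-01] pos [0.5578 0.2895 0.15  ] rot [-1.7998e+02 -9.0000e-02 -1.5877e+02] j [  45.   20.  -11.   -0.  -59. -114.] F [ 0.4 -0.2  0.6] w 0.0878 t 30.675
```

Call:
step_arm --commands '[[[3,-14,0],0],[[6,-30,0],0],[[8,-40,0],0],[[8,-40,0],0],[[8,-40,0],0],[[8,-40,0],0],[[8,-40,0],0],[[8,-40,0],0],[[8,-40,0],0],[[7,-33,0],0],[[5,-20,0],0],[[3,-10,0],0],[[1,-4,0],0],[[0,0,0],0],[[0,0,0],0]]'

```text
time_s: 32.55
tcp_pos: [0.6246, -0.1031, 0.1512]
eef_rot: [180.0, 0.0, -158.7]
contact_force: [0.5, -0.0, 0.8]
gripper_width: 0.0874
```

```bash
python3 - <<'E'
from parts import *
c=cap('top','t8.png')
parts(c,dict(coil=(203,154),choke=(454,181)))
E
python3 go.py 0.6239 -0.1042 0.022
```

```text
tool mm [  1.1  -0.7 129.2] pos [ 0.6246 -0.1031  0.1512] rot [ 1.800e+02  1.000e-02 -1.587e+02] j [  8.  20. -11.  -0. -59. -77.] F [-0.5 -0.8 -0.5] w 0.0878 t 32.6Traceback (most recent call last):
  File "<stdin>", line 3, in <module>
  File "parts.py", line 9, in parts
    k=1+np.argmax(st[1:,4]); m=lab==k
        ~~~~~~~~~^^^^^^^^^^
    return _wrapfunc(a, 'argmax', axis=axis, out=out, **kwds)
    return bound(*args, **kwds)
ValueError: attempt to get argmax of an empty sequence
```

View pics/t8.png

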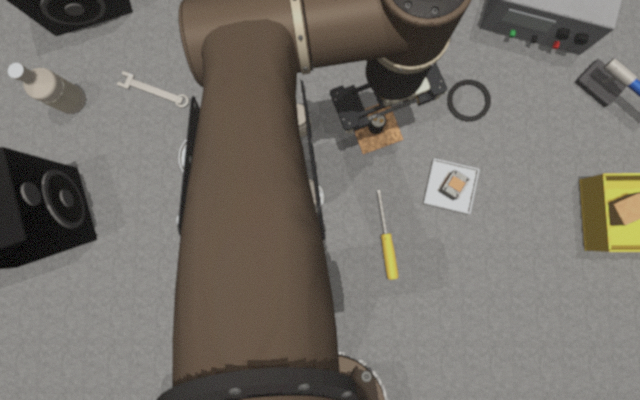

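The arm covers the coil in the top view, so I will check it later. The gripper is over the capacitor at (377,122).

Call:
step_arm --commands '[[[1,-1,15],0],[[0,0,28],0],[[0,0,30],0],[[0,0,25],0],[[0,0,16],0],[[0,0,10],0],[[0,0,5],0],[[0,0,0],0],[[0,0,0],0]]'

```text
time_s: 33.72
tcp_pos: [0.6245, -0.1052, 0.0228]
eef_rot: [-180.0, 0.1, -158.8]
contact_force: [0.4, 1.2, -0.3]
gripper_width: 0.0877
```

Call:
step_arm --commands '[[[0,0,0],0],[[0,0,0],0],[[0,0,0],0],[[0,0,0],0],[[0,0,0],0],[[0,0,0],0],[[0,0,0],0],[[0,0,0],0]]' --gripper 1 --grip_force 20

```text
time_s: 34.72
tcp_pos: [0.624, -0.1052, 0.022]
eef_rot: [-180.0, -0.0, -158.8]
contact_force: [0.6, -0.6, -0.4]
gripper_width: 0.0355
```

Call:
step_arm --commands '[[[0,0,-8],0],[[0,0,-20],0],[[0,0,-30],0],[[0,0,-30],0],[[0,0,-18],0],[[0,0,-8],0],[[0,0,0],0],[[0,0,0],0]]'

```text
time_s: 35.72
tcp_pos: [0.6233, -0.1052, 0.1348]
eef_rot: [180.0, -0.1, -158.8]
contact_force: [-0.4, 0.6, -1.5]
gripper_width: 0.0355
```

```bash
python3 - <<'E'
from h import *
c=cap('side','s9.png')
E
python3 go.py 0.461 0.0585 0.138
```

```text
tool mm [ 92.  211.4  -2.9] pos [ 0.6233 -0.1052  0.1348] rot [ 1.7996e+02 -1.1000e-01 -1.5877e+02] j [  8.  21. -12.  -0. -58. -77.] F [ 0.3  0.9 -0.7] w 0.0356 t 35.775
```

View pics/s9.png

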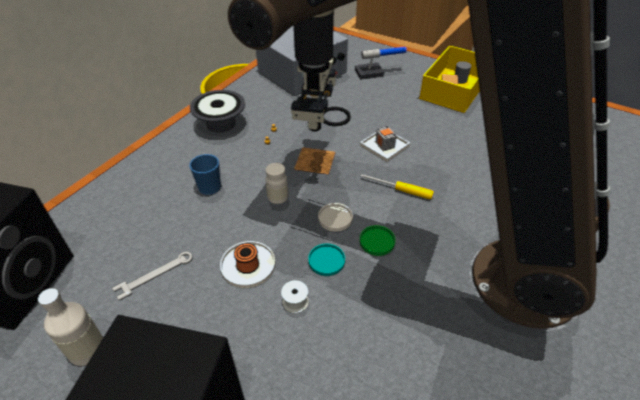

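The coil stands upright in the large tray at (247,258), the capacitor is in the gripper at (314,122) and the small tray is empty.

Call:
step_arm --commands '[[[5,12,0],0],[[11,25,0],0],[[15,35,0],0],[[15,35,0],0],[[15,35,0],0],[[13,29,0],0],[[9,20,0],0],[[5,12,0],0],[[3,6,0],0],[[1,2,0],0],[[0,0,0],0],[[0,0,0],0]]'

```text
time_s: 37.28
tcp_pos: [0.462, 0.0578, 0.1359]
eef_rot: [-180.0, -0.0, -158.8]
contact_force: [0.8, 0.1, -0.8]
gripper_width: 0.0355
```

```bash
python3 go.py 0.461 0.0585 0.0222
```

```text
tool mm [  0.7   1.  113.7] pos [0.462  0.0578 0.1359] rot [-1.8000e+02 -1.0000e-02 -1.5879e+02] j [  31.    6.  -32.    0.  -52. -100.] F [ 0.8  0.1 -0.8] w 0.0355 t 37.275
```

Call:
step_arm --commands '[[[0,0,15],0],[[0,0,25],0],[[0,0,28],0],[[0,0,22],0],[[0,0,12],0],[[0,0,6],0],[[0,0,3],0],[[0,0,1.5],0],[[0,0,1],0],[[0,0,0],0],[[0,0,0],0]]'

```text
time_s: 38.65
tcp_pos: [0.4619, 0.0582, 0.0228]
eef_rot: [180.0, 0.0, -158.7]
contact_force: [-0.6, 0.6, -0.5]
gripper_width: 0.0355
```

Call:
step_arm --commands '[[[0,0,0],0],[[0,0,0],0],[[0,0,0],0],[[0,0,0],0],[[0,0,0],0],[[0,0,0],0]]' --gripper 0

```text
time_s: 39.4
tcp_pos: [0.4618, 0.0581, 0.0226]
eef_rot: [180.0, 0.0, -158.8]
contact_force: [0.3, 0.4, 0.0]
gripper_width: 0.0863
```

Call:
step_arm --commands '[[[0,0,-10],0],[[0,0,-25],0],[[0,0,-30],0],[[0,0,-30],0],[[0,0,-25],0],[[0,-10,-12],0],[[0,-25,0],0],[[0,-40,0],0],[[0,-40,0],0],[[0,-40,0],0],[[0,-40,0],0],[[0,-40,0],0],[[0,-40,0],0],[[0,-40,0],0],[[0,-30,0],0],[[0,-20,0],0],[[0,-10,0],0],[[0,0,0],0],[[0,0,0],0]]'

```text
time_s: 41.78
tcp_pos: [0.5974, -0.2906, 0.1547]
eef_rot: [180.0, 0.0, -158.7]
contact_force: [-0.2, -0.6, -0.5]
gripper_width: 0.0877
```

```bash
python3 - <<'E'
from parts import *
cap('side','s10.png'); c=cap('top','t10.png')
for k,v in dict(coil=(203,154),cap=(302,195),choke=(454,181),jar=(297,118),reel=(190,220)).items():
    try: parts(c,{k:v})
    except Exception as e: print(k,'hidden')
E
python3 go.py 0 0 0
```

```text
coil zmed 0.048 456 rect [0.5572 0.2886] [0.0525 0.0518] 1.4 circ [0.5578 0.2892] 0.055
cap zmed 0.064 215 rect [0.4625 0.0578] [0.0352 0.0334] 44.8 circ [0.4625 0.0583] 0.0361
choke hidden
jar zmed 0.099 400 rect [0.6283 0.0708] [0.0476 0.0466] 44.2 circ [0.628  0.0713] 0.0494
reel zmed 0.039 496 rect [0.4112 0.3131] [0.0545 0.054 ] 45.9 circ [0.4107 0.3129] 0.0561
tool mm [451.3 487.8 154.7] pos [ 0.5976 -0.2905  0.1549] rot [-1.800e+02  2.000e-02 -1.587e+02] j [ -9.  22.  -6.  -0. -61. -60.] F [-0.3  0.4 -1.1] w 0.0875 t 41.875
```

View pics/t10.png

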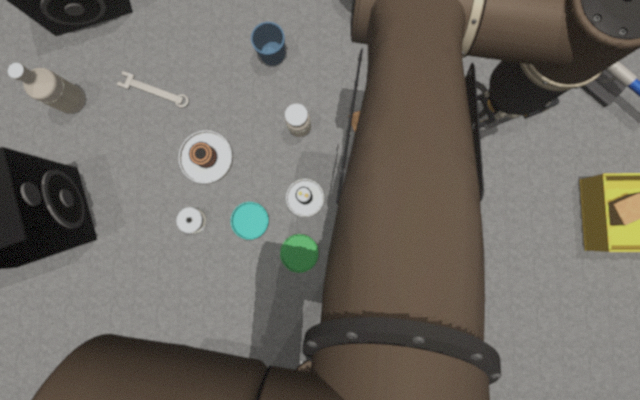

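View pics/s10.png

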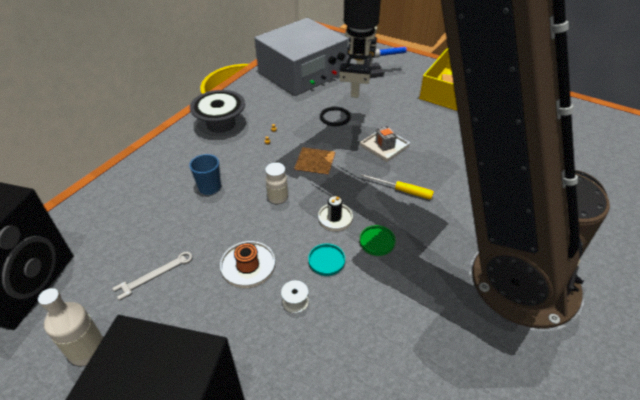

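In the top view the coil is at (202,154) in the large tray and the capacitor at (304,196) in the small tray. The side view shows the choke in the square tray at (386,140). All three are upright, the arm is clear and the jar and reel have not moved.

```bash
python3 -c "
from plant import close_job; print(close_job())"
```

```text
the job is handed in; nothing more can be done
None
```

All three parts stand in their own trays, and I handed the job in at about 42 s of the 104 s allowed. I parked the capacitor on the cork pad, moved the choke to the square tray and the coil to the large round tray, then put the capacitor in the small round tray.

| Part | Last check | Distance from tray centre | Upright and on the floor |
|---|---|---|---|
| Coil | final top view | about 1 mm | yes, top at the expected height |
| Capacitor | final top view | about 2 mm | yes, top at the expected height |
| Choke | top view just after placing | about 1–2 mm | yes, top at the expected height |

- **Choke:** the arm hid it in the last top picture. The final side picture still shows it upright and in place.
- **Coil grip:** the fingers closed to 52.4 mm, between the winding and flange sizes, so it may have sat slightly askew in the grip. After release it measured level.
- **Jar and reel:** both measured where they started, within 1 mm.
- **Arm:** the open gripper was clear of everything at hand-in, with only noise-level force readings.

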